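# Lock the sample canister and hold the form clip open over its request card

### The arm

A 6-joint arm with a two-finger parallel gripper is mounted at the origin on a cart in front of the work surface, level with it; the furniture and walls round the work are solid. World frame = base frame: x ahead of the robot, y to its left, z up, the work surface at z = 0. Lengths are in mm, angles in rad, forces in N, time in s.
With the tool pointing down it reaches from about 400 to 925 mm from the base axis. Payload 12.5 kg.
Tool frame: the origin (TCP) lies between the finger pads; the fingertips stand 14 mm ahead of it and the grasp point (between the pads) lies 5 mm behind it; x points along the fingers, y is the direction in which the jaws open and shut, and the axes are right-handed (so a half turn about x gives the same grasp; the last joint's range is limited). The gripper opens to 95 mm and grips with 3 to 60 N. Pads are 20 mm wide; open, the fingers measure 119 mm over their backs; the gripper's body (75 mm by 180 mm) begins 59 mm behind the grasp point.
Start: joints at [1.023, 0.491, 1.559, -0, 1.092, -0.106], TCP at [267.215, 565.014, 228.661] pointing down, gripper open.
Joint ranges: [-3.1, 3.1], [-0.84, 2.19], [0.05, 2.79], [-1.13, 4.28], [0.06, 2.93], [-2.69, 2.69]. Speed limits (rad/s): [2.22, 2.22, 2.79, 3.14, 3.14, 3.14].

### API

Orientations are given as [roll, pitch, yaw] about the fixed x, y, z axes, in that order (R = Rz(yaw) Ry(pitch) Rx(roll)).
In Python, from cell import env, cams gives the robot as it stands.
- The arm moves only by the tool carry_out, never from a script. Its arguments are lists of equal length, an entry for each row: "grip": the closure, from -1 (fully open) to 1 (shut); "linear": the shift along the tool's x, y, z scaled (see below), a list of three; "turn": the turn about the tool's x scaled (see below). In form: {"grip": [grip, ...], "linear": [[tx, ty, tz], ...], "turn": [turn, ...]}. A call has 1 to 5 rows; each row shifts and turns the commanded pose from where the row before left it, along the tool's axes as they then stand; what a row does not reach is not made up. The controller multiplies each number of a shift by 0.5 m and each number of a turn by 180 degrees. A row lasts 1/10 s, in which the tool goes at most 50 mm and 8.59 degrees, less where a joint would pass 70% of its speed; a pose out of reach is approached as far as the arm can. A call with a number of a shift or a turn outside -1 to 1 is refused whole. A call with a gripper value outside its range is refused whole. The fingers move at their own pace and stop on an object; the grip force is fixed at half the most. Time passes only in rows, so rows that do not move let the fingers close. It gives the time, the measured TCP pose, the force and the opening at its end, in the units of the state.
- env.state(): the state, without advancing time (a new reading comes with each control period).
- cams.read_camera(name): name is "scene" or "top" or "wrist"; returns the picture (420x560x3 uint8, blue, green, red); there is no depth.
- cams.camera_info(name): a dict with "fx", "fy", "cx", "cy" (pixels), "dist" ([k1, k2, p1, p2, k3] as OpenCV has them; the pictures are not rectified), "view" (4x4, takes a point from world to camera coordinates). Camera axes: x right, y down, z forward; pixel columns grow to the right and rows downward; lengths in mm; the calibration is good to about 2 mm. A picture is of the moment at which its call begins: read the wrist's pose just before it. camera_info takes no time and is no camera call; for the wrist camera it gives the pose at the moment of the call.
- env.job_done(): hands the job in, once; it reports no verdict.
The state is a dict: "t": time; "joints": joint angles; "qvel": joint speeds; "tau": joint torques, N m; "eef_pos": TCP position; "tcp_rot": TCP orientation; "ft_force": force on the tool from outside, world axes, zero at the start; "moment": the same for the moment, N m; "opening": opening from 0.0 (shut) to 1.0 (fully open).
Only numpy, scipy, OpenCV 4.12 (cv2) and the standard library are available. Lean on these libraries where they do the work, as an engineer would, in place of code of your own. Each camera call takes 0.05 s, during which the arm holds its last target. There are 200 camera calls.

### The job

Make the sample canister ready for the courier: turn the ribbed lock collar on its lid clockwise (seen from above) as far as it goes, so that its pointer stands at the locked mark, the bar on the canister's shoulder. Then squeeze the handles of the steel spring clip that sits on the rim of the card tray, take it off, and lower it, jaws down, over the top edge of the request card in the carrier, near the middle of that edge. Finish while holding it there, handles still squeezed and the jaws gaping with one on each side of the card and clear of it, so that I can slip the dispatch form in; leave the other things on the desk where they are.

Things in the scene. Friction and masses are not known exactly. Their poses are not given: they have to be found in the camera images.
- carrier: Grey courier carrier, a fixed base 112 x 218 mm and 13 mm high; origin at the centre of its underside on the desk, x to its back, y along its length, z up. At y = +64 mm stands the white sample canister (78 mm across at its shoulder, the shoulder 101 mm above the desk); at y = -46 mm, in a slot, stands the request card.
- collar_top (a point): Point on the canister's upright axis at the top of the lock collar, 125 mm above the desk. The collar is a ribbed ring 56 mm in diameter and 24 mm high (101 to 125 mm above the desk) round the lid; grip it across any diameter from above, with the fingertips kept above the shoulder at 101 mm.
- collar (a joint): Turn of the lock collar on the canister in rad, growing clockwise seen from above: 0 = open (its pointer at the small round pip), 1.05 = locked (its pointer at the bar on the shoulder, on the carrier's -x side), where it meets a stop. Starts between 0 and 0.35, turns stiffly (about 0.06 N m) and stays where it is left.
- request_card: Stiff white request card, 90 mm wide (along the carrier's y), 3 mm thick (along the carrier's x), fixed upright in the carrier's slot; origin at the middle of its lower edge, axes as the carrier's. It stands 70 mm clear of the slot rails, its top edge 100 mm above the desk.
- card_edge (a point): Middle of the top edge of the request card, 100 mm above the desk; x = normal of the card, y along the edge, z up.
- card_tray: Shallow white card tray, 84 (x) x 98 (y) mm, fixed; walls 2 mm thick and 27 mm high; origin at the centre of its underside. The clip sits on the rim of its wall at x = -42 mm.
- clip: Steel spring clip, 30 mm wide, 83 mm tall, about 65 g, jaws down on the tray's rim, held there by its spring alone. Origin mid-width on its pivot (52 mm above the desk at the start); x along the pivot pin and the tray wall, y the way the jaws part and the handles are squeezed, z up. Handles lean outward and end 44 mm above the pivot: 50 mm wide over the tops at rest, parallel and 24 mm wide when squeezed.
- clip_lever (a joint): Opening of the clip in rad: about 0 as it sits on the tray's wall (jaws 2 mm apart), 0.54 with the handles squeezed to the stop (jaw tips about 21 mm apart); then it lifts straight off the rim. It springs shut by itself; keeping it fully open takes about 9 N on each handle 33 mm above the pivot.
- jaw_tip_a (a point): Lower end of the inner face of the jaw on the clip's +y side, 38 mm below the pivot; at the start 13 mm below the tray's rim.
- jaw_tip_b (a point): Lower end of the inner face of the jaw on the clip's -y side, 38 mm below the pivot.
- specimen_cup: Bystander: clear specimen cup with a lid, 66 mm across and 77 mm tall; origin at the centre of its underside.
- label_roll: Bystander: white label roll, 52 mm across and 25 mm high; origin at the centre of its underside.
- tape_roll: Bystander: roll of adhesive tape, about 100 mm across and 24 mm high; origin at the centre of its underside.
- marker_2: Bystander: marker pen lying down, 123 mm long; origin at its underside.
Mind the look-alikes: they are no part of the job. Of the things shaped like the clip, the steel one is meant.

How it is judged (in metres and radians):
On the way, in this order (a step that is already met when the one before it is completed fails the run):
1. the lock collar is turned to its locked mark (value of joint collar above 1 rad), for 0.2 s.
2. the clip is squeezed open between the fingers and lifted off the tray's rim (value of joint clip_lever above 0.3 rad and contact force between the fingers and clip above 3 N and height (world z) of each of jaw_tip_a, jaw_tip_b above 0.04 m), for 0.2 s.
At the end, for the whole second after the job is handed in: Collar within 0.05 rad of its locked stop; clip still, held by the fingers alone (over 5 N), jaw tips over 12 mm apart, one each side of the card (4 mm from mid-plane), 8 mm or more below its edge, within 30 mm of mid-edge and 0.3 rad of its line, touching neither card nor carrier (value of joint collar above 1 rad and distance between jaw_tip_a and jaw_tip_b above 0.012 m and value of joint clip_lever above 0.25 rad and ((x of jaw_tip_a in the frame of card_edge above 0.004 m and x of jaw_tip_b in the frame of card_edge below -0.004 m) or (x of jaw_tip_b in the frame of card_edge above 0.004 m and x of jaw_tip_a in the frame of card_edge below -0.004 m)) and y of clip in the frame of card_edge between -0.03 and 0.03 m and z of each of jaw_tip_a, jaw_tip_b in the frame of card_edge below -0.008 m and angle between clip's own z axis and vertical below 0.6 rad and angle between the x axis of clip and the y axis of card_edge, either way round below 0.3 rad and contact force between the fingers and clip above 5 N and contact force between clip and carrier below 0.5 N and linear speed of clip below 0.02 m/s); the arm keeps its last pose, push and grip.
It fails at once if the request card is pushed with more than 15 N (contact force between request_card and anything else above 15 N).
It fails at once if a bystander is moved by more than 30 mm (distance of any of specimen_cup, label_roll, tape_roll, marker_2 from where it was at the start of the episode above 0.03 m).
It also fails if it takes over 40 s, if anything falls off the work surface, if the arm or the gripper's body presses on something with over 40 N, if the wrist force passes 120 N, or if a joint passes its speed limit or range.

## Working session

There is one attempt and no reset: what is moved stays moved. The work goes in short steps, Python scripts to look and compute and a tool call to move; the robot and the scene stay as the last step left them, time stands still between calls to the robot, and variables do not carry over. Pictures are saved under pics/ and viewed, about 8 in all and at most 12, crops included, and the job is handed in when it is done.

Besides the shell and the picture viewer there is one more tool, called by a JSON object that holds its "method" and its "body". carry_out: Moves the arm, as the interface text tells. Shifts and turns lie within -1 to 1; 1 stands for 0.5 m of shift or 180 degrees of turn. Its arguments: {"type":"object","properties":{"grip":{"type":"array"},"linear":{"type":"array"},"turn":{"type":"array"}},"required":["grip","linear","turn"]}

```bash
ls; mkdir -p pics; python3 - <<'E'
from cell import env,cams
import cv2,numpy as np
print(env.state())
for n in("top","scene"):
    i=cams.camera_info(n);print(n,{k:np.round(v,3).tolist() for k,v in i.items()})
    cv2.imwrite(f"pics/{n}0.png",cams.read_camera(n))
E
```

```text
pics
{'t': 0.0, 'joints': array([ 1.02344028e+00,  4.91553074e-01,  1.55947113e+00,  2.04784871e-06,
        1.09170472e+00, -1.05596088e-01]), 'qvel': array([-0.00086778,  0.00138641,  0.00256109, -0.00056837, -0.00079193,
       -0.00208266]), 'tau': array([-2.45457377e-03, -6.12645364e+01, -2.58175778e+01,  6.91493042e-02,
        4.84142359e-02, -1.17011668e-04]), 'eef_pos': array([267.05799474, 564.80497557, 228.05830875]), 'tcp_rot': array([-1.67799082,  1.56966006, -2.11975172]), 'ft_force': array([-0.37186755, -0.64219935, -0.41073845]), 'moment': array([-0.00063547, -0.0148027 ,  0.02484332]), 'opening': 1.0053700852949417}
top {'fx': 471.542, 'fy': 471.542, 'cx': 278.309, 'cy': 207.558, 'dist': [-0.04, 0.0, 0.0, 0.0, 0.0], 'view': [[-0.012, -0.999, -0.038, 10.74], [-0.995, 0.015, -0.095, 563.959], [0.096, 0.036, -0.995, 1519.428], [0.0, 0.0, 0.0, 1.0]]}
scene {'fx': 436.489, 'fy': 436.489, 'cx': 275.158, 'cy': 210.826, 'dist': [-0.019, 0.0, 0.0, 0.0, 0.0], 'view': [[0.859, -0.511, 0.019, -495.311], [-0.246, -0.446, -0.86, 236.115], [0.448, 0.734, -0.509, 1031.162], [0.0, 0.0, 0.0, 1.0]]}
```

View pics/top0.png

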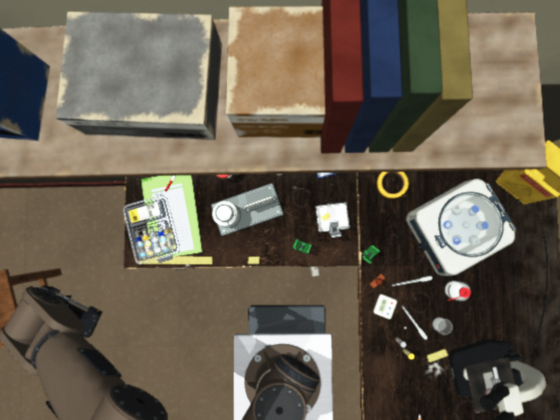

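View pics/scene0.png

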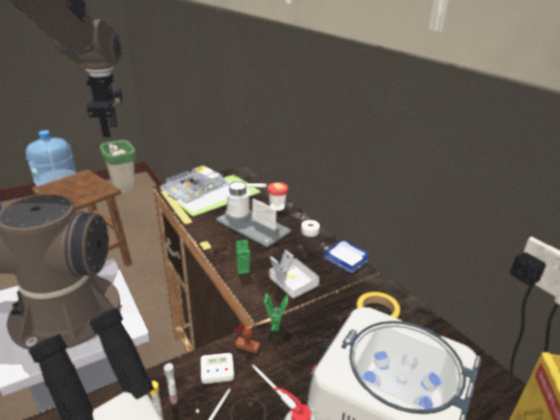

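```bash
cat > h.py <<'E'
from cell import env,cams
import cv2,numpy as np
def ray(info,uv):
    K=np.array([[info['fx'],0,info['cx']],[0,info['fy'],info['cy']],[0,0,1]]);V=np.array(info['view'])
    p=cv2.undistortPoints(np.array([[uv]],float),K,np.array(info['dist'],float))[0,0]
    R=V[:3,:3];return -R.T@V[:3,3],R.T@np.array([p[0],p[1],1])
def atz(info,uv,z):
    c,d=ray(info,uv);return c+d*(z-c[2])/d[2]
def proj(info,P):
    K=np.array([[info['fx'],0,info['cx']],[0,info['fy'],info['cy']],[0,0,1]]);V=np.array(info['view'])
    return cv2.projectPoints(np.array(P,float).reshape(-1,1,3),cv2.Rodrigues(V[:3,:3])[0],V[:3,3],K,np.array(info['dist'],float))[0][:,0]
def crop(src,x,y,w,h,s,out):
    cv2.imwrite(out,cv2.resize(cv2.imread(src)[y:y+h,x:x+w],None,fx=s,fy=s,interpolation=cv2.INTER_CUBIC))
E
python3 - <<'E'
from h import *
crop("pics/top0.png",200,165,160,100,5,"pics/topc.png")
crop("pics/scene0.png",210,170,130,130,4,"pics/scenec.png")
a=cv2.imread("pics/topc.png");b=cv2.imread("pics/scenec.png")
print(a.shape,b.shape)
E
```

```text
(500, 800, 3) (520, 520, 3)
```

View pics/topc.png

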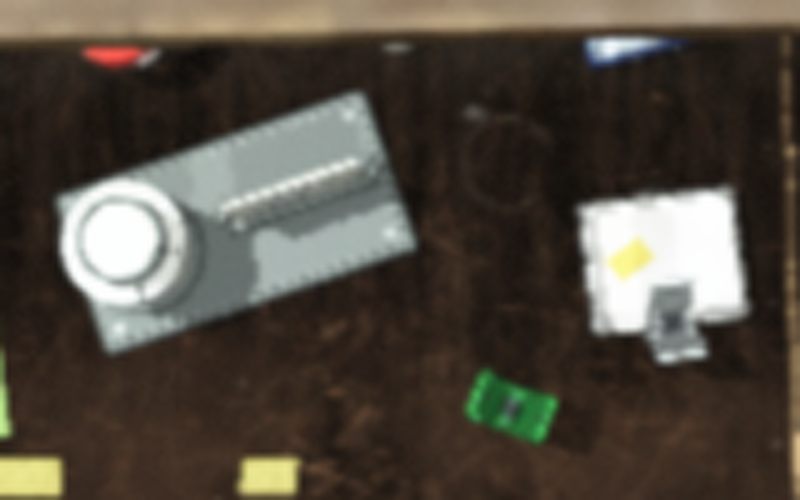

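```bash
python3 - <<'E'
from h import *
i=cams.camera_info("top")
f=lambda u,v,z:np.round(atz(i,(200+u/5-.4,165+v/5-.4),z),0)
for n,u,v,z in[("collar",120,240,125),("shoulder c",124,243,101),("card a",222,212,100),("card b",362,160,100),("car UL",57,195,13),("car UR",360,92,13),("car LR",415,245,13),("car LL",108,353,13),
 ("h1",672,288,96),("h2",680,355,96),("pivot",672,322,52),("tray UL",577,205,27),("tray UR",733,187,27),("tray LR",748,315,27),("tray LL",593,333,27)]:print(n,f(u,v,z))
print(env.state()['eef_pos'])
E
```

```text
collar [542. 168. 125.]
shoulder c [542. 170. 101.]
card a [560. 108. 100.]
card b [592.  20. 100.]
car UL [582. 228.  13.]
car UR [648.  25.  13.]
car LR [545. -10.  13.]
car LL [476. 194.  13.]
h1 [ 509. -172.   96.]
h2 [ 467. -176.   96.]
pivot [ 490. -175.   52.]
tray UL [ 569. -117.   27.]
tray UR [ 579. -219.   27.]
tray LR [ 495. -227.   27.]
tray LL [ 485. -126.   27.]
[267.08853882 564.82864174 228.13381907]
```

View pics/scenec.png

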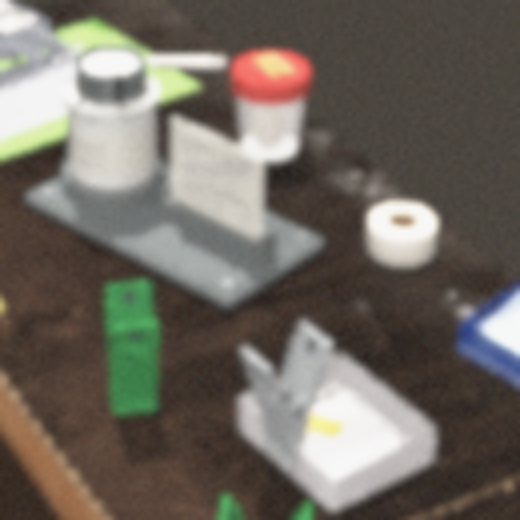

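```bash
python3 - <<'E'
from h import *
t=cams.camera_info("top");s=cams.camera_info("scene")
ca,d1=ray(s,(110,0));_,d2=ray(s,(560,100));n=np.cross(d1,d2)
for uv in[(150,177),(300,173),(470,168)]:
    c,d=ray(t,uv);k=n@(ca-c)/(n@d);print(uv,c+k*d, [np.round(atz(t,uv,z)[0]) for z in(0,200,400,600)])
# red cup lid in scene & label roll for check
print(atz(s,(210+272/4,170+70/4),77),atz(s,(210+402/4,170+222/4),25))
# carrier fit: axes
th=np.arctan2(228-25,582-648);print("y dir deg",np.degrees(th))
cen=np.mean([[582,228],[648,25],[545,-10],[476,194]],axis=0);print(cen)
yv=np.array([np.cos(th),np.sin(th)])
print("can",cen+64*yv,"card",cen-46*yv)
# scene cross-check
P=lambda u,v,z:np.round(atz(s,(210+u/4,170+v/4),z))
print("collar",P(112,62,125),"card",P(170,117,100),P(268,180,100))
print("handles",P(243,350,96),P(268,372,96),P(305,320,96),P(332,340,96))
E
```

```text
(150, 177) [583.8531027  262.88809845 562.02810194] [np.float64(678.0), np.float64(644.0), np.float64(611.0), np.float64(577.0)]
(300, 173) [584.54016379 -63.95368968 573.38915919] [np.float64(682.0), np.float64(648.0), np.float64(614.0), np.float64(580.0)]
(470, 168) [ 587.04972115 -419.03166799  585.30951207] [np.float64(689.0), np.float64(654.0), np.float64(619.0), np.float64(584.0)]
[687.83467318 171.82308069  77.        ] [698.35701342  -4.64607449  25.        ]
y dir deg 108.01054340356055
[562.75 109.25]
can [542.96171201 170.11397669] card [576.97283199  65.50401675]
collar [539. 163. 125.] card [558. 106. 100.] [576.  -8. 100.]
handles [ 462. -167.   96.] [ 464. -193.   96.] [ 512. -159.   96.] [ 516. -185.   96.]
```

```bash
cat >> h.py <<'E'
from scipy.spatial.transform import Rotation
def plan(target,jaw_deg=None):
    s=env.state();R=Rotation.from_euler('xyz',s['tcp_rot']).as_matrix();d=np.array(target)-s['eef_pos']
    a=np.degrees(np.arctan2(R[1,1],R[0,1]))
    print('t',round(s['t'],2),'eef',s['eef_pos'].round(1),'tool axes x,y,z\n',R.T.round(3),'\nunits',(R.T@d/500).round(4),'dist',np.linalg.norm(d).round(1),'jaw deg',a.round(1),'q',s['joints'].round(2),'F',s['ft_force'].round(1),'op',round(s['opening'],3))
    if jaw_deg is not None: t=(-(jaw_deg-a)+90)%180-90; print('turn deg',t,'units',t/180)
E
python3 - <<'E'
from h import *
plan((542,169,200))
E
```

```text
t 0.1 eef [267.1 564.8 228.1] tool axes x,y,z
 [[-0.001 -0.001 -1.   ]
 [ 0.428  0.904 -0.001]
 [ 0.904 -0.428 -0.   ]] 
units [ 0.0566 -0.4805  0.8355] dist 482.8 jaw deg 64.7 q [ 1.02  0.49  1.56  0.    1.09 -0.11] F [-0.2  0.8 -0.2] op 0.995
```

{"method": "carry_out", "body": {"grip": [-1,-1,-1,-1,-1], "linear": [[0.004,-0.04,0.07],[0.004,-0.04,0.07],[0.004,-0.04,0.07],[0.004,-0.04,0.07],[0.004,-0.04,0.07]], "turn": [0,0,0,0,0]}}

```text
t: 0.6
eef_pos: [383.2, 398.3, 218.4]
tcp_rot: [-2.064, 1.57, -2.506]
ft_force: [-0.5, -0.2, -0.1]
opening: 0.998
```

{"method": "carry_out", "body": {"grip": [-1,-1,-1,-1,-1], "linear": [[0.004,-0.04,0.07],[0.004,-0.04,0.07],[0.004,-0.04,0.07],[0.004,-0.04,0.07],[0.004,-0.04,0.07]], "turn": [0,0,0,0,0]}}

```text
t: 1.1
eef_pos: [498.7, 233.1, 208.4]
tcp_rot: [-2.533, 1.57, -2.975]
ft_force: [-0.0, -0.6, 0.5]
opening: 1.001
```

{"method": "carry_out", "body": {"grip": [-1,-1,-1], "linear": [[0.004,-0.04,0.07],[0.004,-0.04,0.07],[0,0,0]], "turn": [0,0,0]}}

```text
t: 1.4
eef_pos: [546.3, 165.1, 204.0]
tcp_rot: [-1.317, 1.57, -1.763]
ft_force: [-0.3, 0.0, -0.7]
opening: 1.002
```

```bash
python3 - <<'E'
from h import *
plan((542,169,200))
i=cams.camera_info("wrist");print({k:np.round(v,3).tolist() for k,v in i.items()})
im=cams.read_camera("wrist");cv2.imwrite("pics/w1.png",im)
print(proj(i,[(542,169,125),(577,65.5,100),(560,108,100)]))
E
```

```text
t 1.4 eef [546.3 165.1 204. ] tool axes x,y,z
 [[-0.    -0.    -1.   ]
 [ 0.431  0.902 -0.   ]
 [ 0.902 -0.431  0.   ]] 
units [ 0.0079  0.0033 -0.0111] dist 7.0 jaw deg 64.5 q [ 0.18  0.44  1.72 -0.    0.98 -0.95] F [-0.3  0.  -0.7] op 1.002
{'fx': 371.712, 'fy': 371.712, 'cx': 285.22, 'cy': 212.415, 'dist': [-0.044, 0.0, 0.0, 0.0, 0.0], 'view': [[0.43, 0.903, -0.001, -383.948], [0.877, -0.418, 0.236, -430.937], [0.213, -0.102, -0.972, 265.616], [0.0, 0.0, 0.0, 1.0]]}
[[287.91125252 217.6114797 ]
 [185.75346953 305.20249217]
 [224.13287774 264.41761104]]
```

View pics/w1.png

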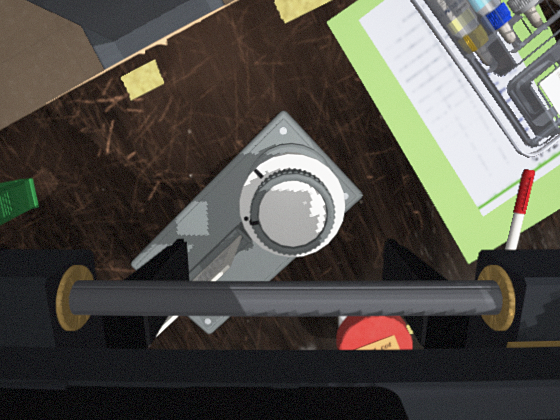

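```bash
python3 - <<'E'
from h import *
i=cams.camera_info("wrist")
print("collar",atz(i,(291,211),125))
crop("pics/w1.png",130,110,240,230,3,"pics/w1c.png")
plan((542,169,200))
E
```

```text
collar [537.53936242 174.35269424 125.        ]
t 1.45 eef [545.  166.7 204. ] tool axes x,y,z
 [[-0.001 -0.    -1.   ]
 [ 0.43   0.903 -0.   ]
 [ 0.903 -0.43  -0.001]] 
units [ 0.0081  0.0015 -0.0074] dist 5.5 jaw deg 64.5 q [ 0.18  0.44  1.72  0.    0.98 -0.94] F [ 0.1  0.  -0.4] op 1.0
```

View pics/w1c.png

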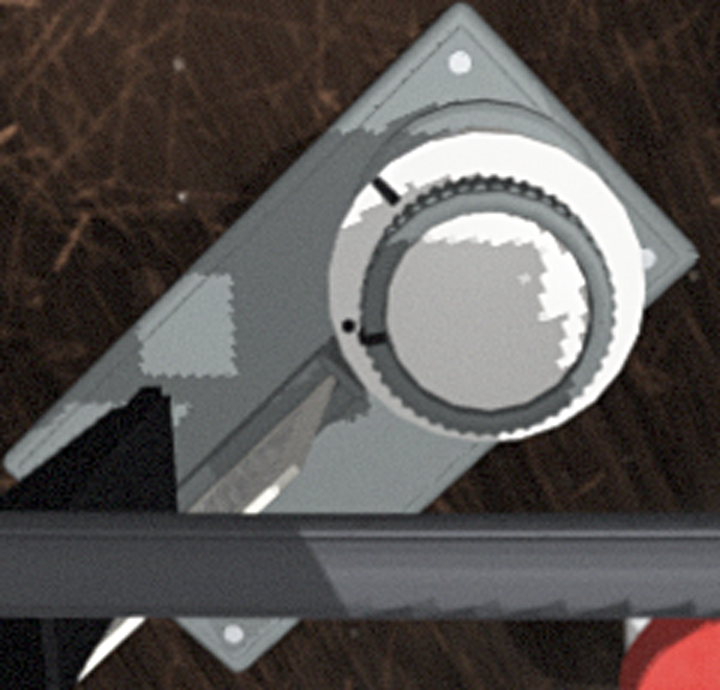

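```bash
python3 - <<'E'
from h import *
plan((541.3,171.5,118))
E
```

```text
t 1.45 eef [545.  166.7 204. ] tool axes x,y,z
 [[-0.001 -0.    -1.   ]
 [ 0.43   0.903 -0.   ]
 [ 0.903 -0.43  -0.001]] 
units [ 0.1721  0.0055 -0.0107] dist 86.2 jaw deg 64.5 q [ 0.18  0.44  1.72  0.    0.98 -0.94] F [ 0.1  0.  -0.4] op 1.0
```

{"method": "carry_out", "body": {"grip": [-1,-1,-1,-1,-1], "linear": [[0.04,0.004,-0.008],[0.05,0,0],[0.05,0,0],[0.032,0,0],[0,0,0]], "turn": [0,0,0,0,0]}}

```text
t: 1.95
eef_pos: [539.9, 172.8, 116.8]
tcp_rot: [-2.557, 1.567, -2.998]
ft_force: [-0.1, -0.0, 0.2]
opening: 1.0
```

{"method": "carry_out", "body": {"grip": [-1,-1,0.4,0.4,0.4], "linear": [[0,0,0],[0,0,0],[0,0,0],[0,0,0],[0,0,0]], "turn": [0,0,0,0,0]}}

```text
t: 2.45
eef_pos: [541.6, 172.0, 119.1]
tcp_rot: [0.708, 1.57, 0.266]
ft_force: [0.6, 0.3, -0.6]
opening: 0.803
```

{"method": "carry_out", "body": {"grip": [0.6,0.6,0.6,0.6], "linear": [[0,0,0],[0,0,0],[0,0,0],[0,0,0]], "turn": [0,0,0,0]}}

```text
t: 2.85
eef_pos: [541.6, 172.2, 118.7]
tcp_rot: [1.226, 1.57, 0.784]
ft_force: [1.6, 2.0, 0.3]
opening: 0.586
```

{"method": "carry_out", "body": {"grip": [0.6,0.6,0.6,0.6,0.6], "linear": [[0,0,0],[0,0,0],[0,0,0],[0,0,0],[0,0,0]], "turn": [0.04,0.04,0.04,0.04,0.04]}}

```text
t: 3.35
eef_pos: [541.9, 172.4, 118.7]
tcp_rot: [1.67, 1.57, 0.595]
ft_force: [1.6, 3.6, -1.3]
opening: 0.584
```

{"method": "carry_out", "body": {"grip": [0.6,0.6,0.6,0.6,0.6], "linear": [[0,0,0],[0,0,0],[0,0,0],[0,0,0],[0,0,0]], "turn": [0.03,0.03,0.02,0,0]}}

```text
t: 3.85
eef_pos: [542.0, 172.4, 118.7]
tcp_rot: [1.89, 1.569, 0.57]
ft_force: [1.9, 4.5, -2.2]
opening: 0.587
```

```bash
python3 - <<'E'
from h import *
plan((541.3,171.5,118));s=env.state();print(s['moment'])
E
```

```text
t 3.85 eef [542.  172.4 118.7] tool axes x,y,z
 [[ 0.001  0.001 -1.   ]
 [ 0.969  0.248  0.001]
 [ 0.248 -0.969 -0.   ]] 
units [ 0.0014 -0.0018  0.0014] dist 1.3 jaw deg 14.4 q [ 0.19  0.55  1.81  0.    0.78 -0.06] F [ 1.9  4.5 -2.2] op 0.587
[ 0.77428393 -0.44787197 -0.08302975]
```

{"method": "carry_out", "body": {"grip": [0.6,0.6,0.6], "linear": [[0,0,0],[0,0,0],[0,0,0]], "turn": [0.02,0.01,0]}}

```text
t: 4.15
eef_pos: [542.0, 172.4, 118.7]
tcp_rot: [1.945, 1.569, 0.53]
ft_force: [3.2, 4.3, -2.1]
opening: 0.586
```

```bash
python3 - <<'E'
from h import *
plan((541.3,171.5,118));s=env.state();print(s['moment'],s['tau'][5])
E
```

```text
t 4.15 eef [542.  172.4 118.7] tool axes x,y,z
 [[ 0.001  0.001 -1.   ]
 [ 0.988  0.155  0.001]
 [ 0.155 -0.988 -0.001]] 
units [ 0.0015 -0.0018  0.0016] dist 1.4 jaw deg 8.9 q [0.19 0.55 1.81 0.   0.78 0.04] F [ 3.2  4.3 -2.1] op 0.586
[ 0.78386875 -0.43811551 -0.03916166] 0.36387065425515175
```

{"method": "carry_out", "body": {"grip": [0.6,0.6,0.6], "linear": [[0,0,0],[0,0,0],[0,0,0]], "turn": [0.02,0.01,0]}}

```text
t: 4.45
eef_pos: [542.1, 172.1, 118.8]
tcp_rot: [1.34, 1.569, -0.167]
ft_force: [4.1, 1.3, -2.2]
opening: 0.588
```

```bash
python3 - <<'E'
from h import *
plan((541.3,171.5,118));s=env.state();print(s['moment'],s['tau'][5])
cv2.imwrite("pics/w2.png",cams.read_camera("wrist"))
crop("pics/w2.png",170,100,240,160,3,"pics/w2c.png")
E
```

```text
t 4.45 eef [542.1 172.1 118.8] tool axes x,y,z
 [[ 0.002 -0.    -1.   ]
 [ 0.998  0.064  0.002]
 [ 0.064 -0.998  0.   ]] 
units [ 0.0015 -0.0017  0.001 ] dist 1.2 jaw deg 3.7 q [ 0.19  0.55  1.81 -0.    0.78  0.13] F [ 4.1  1.3 -2.2] op 0.588
[ 0.22152979 -0.71933579  1.01572506] 1.51787169277668
```

View pics/w2c.png

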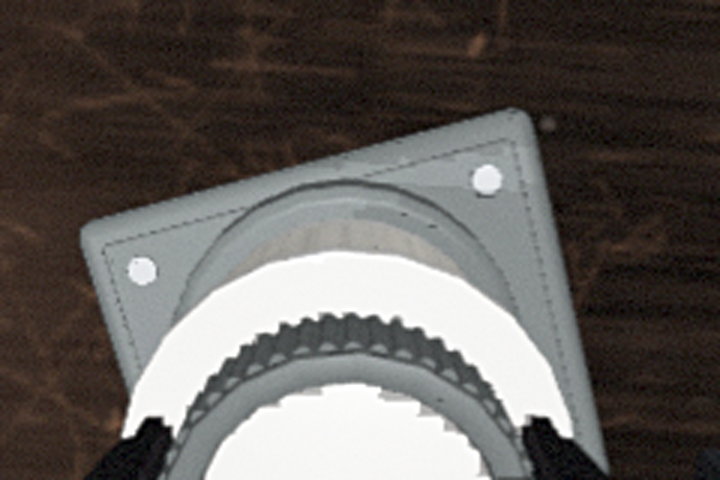

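{"method": "carry_out", "body": {"grip": [-1,-1,-1,-1,-1], "linear": [[0,0,0],[0,0,0],[0,0,0],[0,0,0],[-0.02,0,0]], "turn": [0,0,0,0,0]}}

```text
t: 5.0
eef_pos: [540.8, 171.8, 128.0]
tcp_rot: [-1.486, 1.568, -2.996]
ft_force: [-0.0, -0.1, -0.3]
opening: 0.95
```

{"method": "carry_out", "body": {"grip": [-1,-1,-1,-1,-1], "linear": [[-0.06,0,0],[-0.07,0,0],[-0.06,0,0],[0,0,0],[0,0,0]], "turn": [0,0,0,0,0]}}

```text
t: 5.5
eef_pos: [541.4, 172.0, 224.4]
tcp_rot: [1.749, 1.569, 0.239]
ft_force: [-1.0, -0.1, -0.8]
opening: 0.999
```

```bash
python3 - <<'E'
from h import *
plan((489,-174.5,215),5.5)
i=cams.camera_info("wrist");cv2.imwrite("pics/w3.png",cams.read_camera("wrist"))
np.save("w3.npy",i,allow_pickle=True)
crop("pics/w3.png",130,100,250,200,3,"pics/w3c.png")
E
```

```text
t 5.5 eef [541.4 172.  224.4] tool axes x,y,z
 [[ 0.001  0.    -1.   ]
 [ 0.998  0.061  0.001]
 [ 0.061 -0.998 -0.   ]] 
units [ 0.0185 -0.1468  0.6853] dist 350.6 jaw deg 3.5 q [0.19 0.41 1.71 0.   1.02 0.13] F [-1.  -0.1 -0.8] op 0.999
turn deg -2.0150067633006046 units -0.011194482018336692
```

View pics/w3c.png

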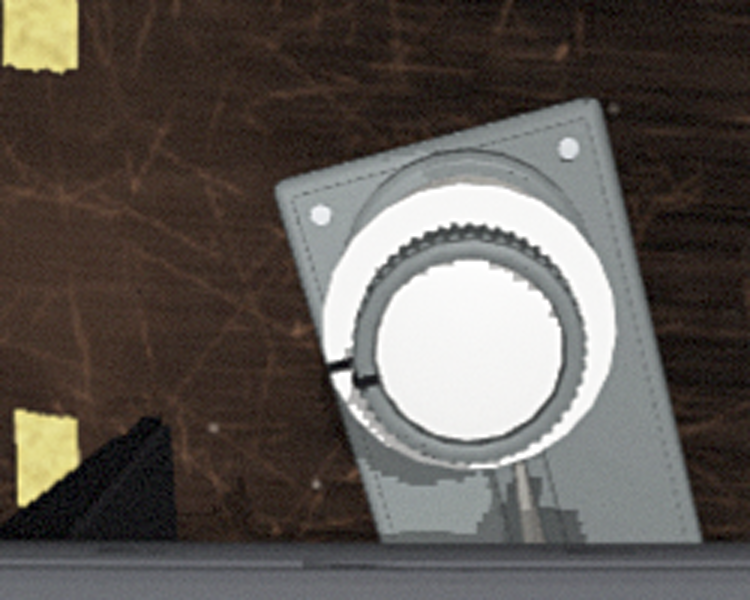

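{"method": "carry_out", "body": {"grip": [-1,-1,-1,-1,-1], "linear": [[0.002,-0.016,0.076],[0.002,-0.016,0.076],[0.002,-0.016,0.076],[0.002,-0.016,0.076],[0.002,-0.016,0.076]], "turn": [-0.011,0,0,0,0]}}

```text
t: 6.05
eef_pos: [517.6, -22.1, 217.5]
tcp_rot: [-1.883, 1.569, 2.925]
ft_force: [0.6, -0.3, 0.1]
opening: 1.001
```

{"method": "carry_out", "body": {"grip": [-1,-1,-1,-1], "linear": [[0.002,-0.016,0.076],[0.002,-0.016,0.076],[0.002,-0.016,0.076],[0.002,-0.016,0.076]], "turn": [0,0,0,0]}}

```text
t: 6.45
eef_pos: [500.2, -176.5, 213.4]
tcp_rot: [-2.174, 1.569, 2.634]
ft_force: [0.2, 0.8, 0.3]
opening: 0.999
```

{"method": "carry_out", "body": {"grip": [-1,-1,-1,-1], "linear": [[0,0,0],[0,0,0],[0,0,0],[0,0,0]], "turn": [0,0,0,0]}}

```text
t: 6.85
eef_pos: [501.1, -174.0, 214.4]
tcp_rot: [-2.349, 1.57, 2.46]
ft_force: [-0.5, -0.4, 0.3]
opening: 1.001
```

```bash
python3 - <<'E'
from h import *
plan((489,-174.5,215),5.5)
i=cams.camera_info("wrist");cv2.imwrite("pics/w4.png",cams.read_camera("wrist"))
np.save("w4.npy",i,allow_pickle=True)
print(proj(i,[(489,-174.5,96),(490,-176.5,27)]))
crop("pics/w4.png",150,90,260,200,3,"pics/w4c.png")
E
```

```text
t 6.85 eef [ 501.1 -174.   214.4] tool axes x,y,z
 [[-0.001  0.    -1.   ]
 [ 0.995  0.097 -0.   ]
 [ 0.097 -0.995 -0.   ]] 
units [-0.0012 -0.0242 -0.0014] dist 12.1 jaw deg 5.5 q [-0.46  0.37  1.81  0.    0.96 -0.56] F [-0.5 -0.4  0.3] op 1.001
turn deg 0.047602158600639655 units 0.0002644564366702203
[[269.48371085 210.69874011]
 [273.35043567 195.92439735]]
```

View pics/w4c.png

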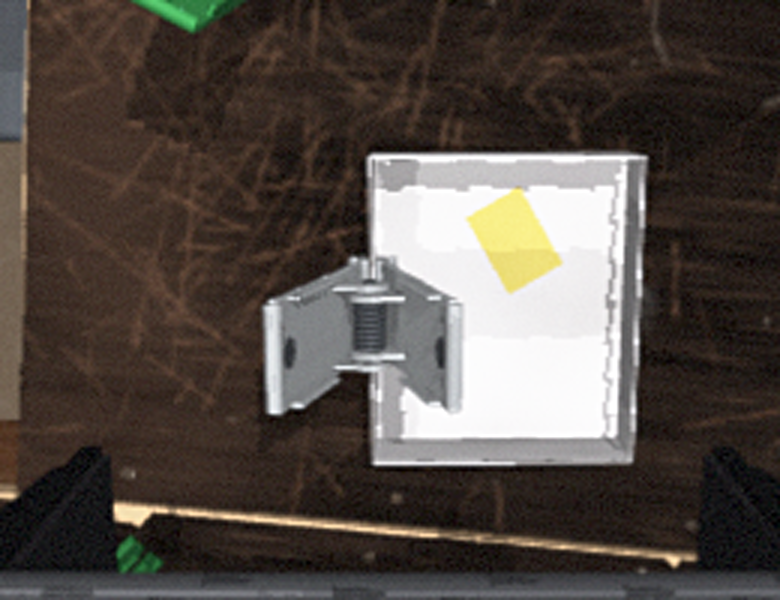

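{"method": "carry_out", "body": {"grip": [-1,-1,-1,-1,-1], "linear": [[0.04,-0.0215,-0.0035],[0.08,0,0],[0.05,0,0],[0,0,0],[0,0,0]], "turn": [0,0,0,0,0]}}

```text
t: 7.4
eef_pos: [490.6, -174.0, 130.1]
tcp_rot: [-2.636, 1.571, 2.173]
ft_force: [0.1, 0.3, -0.0]
opening: 1.003
```

```bash
python3 - <<'E'
from h import *
i=np.load("w4.npy",allow_pickle=True).item()
for n,u,v,z in[("hl",267,357,96),("hr",461,357,96),("pivot",370,325,54),("trayUL",368,155,27),("trayLL",374,463,27)]:print(n,atz(i,(150+u/3-.33,90+v/3-.33),z).round(1))
plan((490.3,-173.3,80),5.5)
E
```

```text
hl [ 465.6 -175.2   96. ]
hr [ 514.4 -170.4   96. ]
pivot [ 490.2 -173.    54. ]
trayUL [ 484.5 -126.3   27. ]
trayLL [ 495.2 -223.7   27. ]
t 7.4 eef [ 490.6 -174.   130.1] tool axes x,y,z
 [[-0.     0.    -1.   ]
 [ 0.995  0.096 -0.   ]
 [ 0.096 -0.995 -0.   ]] 
units [ 0.1003 -0.0004 -0.0015] dist 50.1 jaw deg 5.5 q [-0.47  0.48  1.92  0.    0.75 -0.56] F [ 0.1  0.3 -0. ] op 1.003
turn deg 0.013124070613471872 units 7.291150340817706e-05
```

{"method": "carry_out", "body": {"grip": [-1,-1,-1,-1,-1], "linear": [[0.05,0,-0.0015],[0.05,0,0],[0,0,0],[0,0,0],[0,0,0]], "turn": [0,0,0,0,0]}}

```text
t: 7.9
eef_pos: [491.0, -173.9, 81.3]
tcp_rot: [1.048, 1.568, -0.427]
ft_force: [-0.1, -0.2, -0.6]
opening: 1.002
```

{"method": "carry_out", "body": {"grip": [0.9,0.9,0.9,0.9,0.9], "linear": [[0,0,0],[0,0,0],[0,0,0],[0,0,0],[0,0,0]], "turn": [0,0,0,0,0]}}

```text
t: 8.4
eef_pos: [490.2, -173.7, 79.7]
tcp_rot: [2.335, 1.571, 0.859]
ft_force: [-0.3, -0.1, -0.5]
opening: 0.638
```

{"method": "carry_out", "body": {"grip": [0.9,0.9,0.9,0.9,0.9], "linear": [[0,0,0],[0,0,0],[0,0,0],[0,0,0],[0,0,0]], "turn": [0,0,0,0,0]}}

```text
t: 8.9
eef_pos: [490.1, -173.6, 79.6]
tcp_rot: [-2.752, 1.571, 2.056]
ft_force: [0.9, 0.0, -0.2]
opening: 0.248
```

{"method": "carry_out", "body": {"grip": [0.9,0.9], "linear": [[0,0,0],[0,0,0]], "turn": [0,0]}}

```text
t: 9.1
eef_pos: [490.1, -173.6, 79.6]
tcp_rot: [3.117, 1.571, 1.642]
ft_force: [-1.1, -0.0, -0.2]
opening: 0.246
```

{"method": "carry_out", "body": {"grip": [0.9,0.9,0.9,0.9,0.9], "linear": [[-0.02,0,0],[-0.05,0,0],[-0.07,0,0],[-0.08,0,0],[-0.06,0,0]], "turn": [0,0,0,0,0]}}

```text
t: 9.6
eef_pos: [490.2, -173.7, 222.6]
tcp_rot: [1.067, 1.569, -0.409]
ft_force: [0.6, 0.4, -0.4]
opening: 0.248
```

```bash
python3 - <<'E'
from h import *
plan((577,65,220),18)
i=cams.camera_info("wrist");cv2.imwrite("pics/w5.png",cams.read_camera("wrist"))
E
```

```text
t 9.6 eef [ 490.2 -173.7  222.6] tool axes x,y,z
 [[ 0.002 -0.001 -1.   ]
 [ 0.995  0.095  0.002]
 [ 0.095 -0.995  0.001]] 
units [ 0.0052  0.2182 -0.4586] dist 254.0 jaw deg 5.5 q [-0.47  0.35  1.82  0.    0.97 -0.56] F [ 0.6  0.4 -0.4] op 0.248
turn deg -12.532094429013384 units -0.06962274682785213
```

{"method": "carry_out", "body": {"grip": [0.9,0.9,0.9,0.9,0.9], "linear": [[0,0.04,-0.064],[0,0.04,-0.064],[0,0.04,-0.064],[0,0.04,-0.064],[0,0.04,-0.064]], "turn": [0,0,0,0,0]}}

```text
t: 10.15
eef_pos: [574.8, -3.4, 220.2]
tcp_rot: [1.485, 1.57, 0.01]
ft_force: [0.8, -0.2, -0.6]
opening: 0.244
```

{"method": "carry_out", "body": {"grip": [0.9,0.9,0.9,0.9,0.9], "linear": [[0,0.035,-0.06],[0,0,0],[0,0,0],[0,0,0],[0,0,0]], "turn": [-0.03,-0.04,0,0,0]}}

```text
t: 10.65
eef_pos: [588.8, 26.0, 219.9]
tcp_rot: [1.59, 1.571, 0.331]
ft_force: [0.1, -0.1, -0.1]
opening: 0.244
```

```bash
python3 - <<'E'
from h import *
plan((577,65,220),18)
i=cams.camera_info("wrist");cv2.imwrite("pics/w6.png",cams.read_camera("wrist"))
np.save("w6.npy",i,allow_pickle=True)
print(proj(i,[(577,65,100),(563,108,100),(591,22,100),(542,171,125)]))
E
```

```text
t 10.65 eef [588.8  26.  219.9] tool axes x,y,z
 [[ 0.     0.    -1.   ]
 [ 0.952  0.307  0.   ]
 [ 0.307 -0.952 -0.   ]] 
units [-0.0002  0.0014 -0.0814] dist 40.7 jaw deg 17.9 q [-0.07  0.45  1.66  0.    1.03 -0.38] F [ 0.1 -0.1 -0.1] op 0.244
turn deg -0.14054339287545758 units -0.0007807966270858755
[[286.39304236 157.42481545]
 [286.28782389  93.57212108]
 [286.48805332 216.88586454]
 [285.48349472 -21.76755879]]
```

View pics/w6.png

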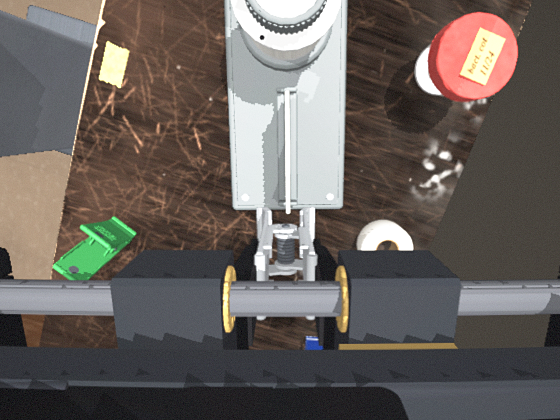

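{"method": "carry_out", "body": {"grip": [0.9,0.9,0.9,0.9,0.9], "linear": [[0,0.005,-0.047],[0.01,0,-0.04],[0.04,0,0],[0.04,0,0],[0,0,0]], "turn": [0,0,0,0,0]}}

```text
t: 11.2
eef_pos: [576.8, 68.4, 172.8]
tcp_rot: [-1.895, 1.567, 3.131]
ft_force: [-1.0, -0.1, -0.5]
opening: 0.245
```

{"method": "carry_out", "body": {"grip": [0.9,0.9,0.9], "linear": [[0,0,0],[0,0,0],[0,0,0]], "turn": [0,0,0]}}

```text
t: 11.5
eef_pos: [578.3, 68.6, 175.6]
tcp_rot: [1.312, 1.569, 0.056]
ft_force: [0.5, -0.1, -0.7]
opening: 0.246
```

```bash
python3 - <<'E'
from h import *
plan((577.8,68.4,152),18)
cv2.imwrite("pics/w7.png",cams.read_camera("wrist"));cv2.imwrite("pics/s7.png",cams.read_camera("scene"))
crop("pics/w7.png",200,50,180,230,2.6,"pics/a.png");crop("pics/s7.png",225,140,80,142,4.2,"pics/b.png")
a=cv2.imread("pics/a.png");b=cv2.imread("pics/b.png");h=min(len(a),len(b))
cv2.imwrite("pics/c7.png",np.hstack([a[:h],b[:h]]));print(a.shape,b.shape)
E
```

```text
t 11.5 eef [578.3  68.6 175.6] tool axes x,y,z
 [[ 0.002  0.    -1.   ]
 [ 0.951  0.31   0.002]
 [ 0.31  -0.951  0.   ]] 
units [ 0.0472 -0.0011  0.0001] dist 23.6 jaw deg 18.0 q [ 0.    0.49  1.73  0.    0.92 -0.31] F [ 0.5 -0.1 -0.7] op 0.246
turn deg 0.033284488664861556 units 0.00018491382591589753
(598, 468, 3) (596, 336, 3)
```

View pics/c7.png

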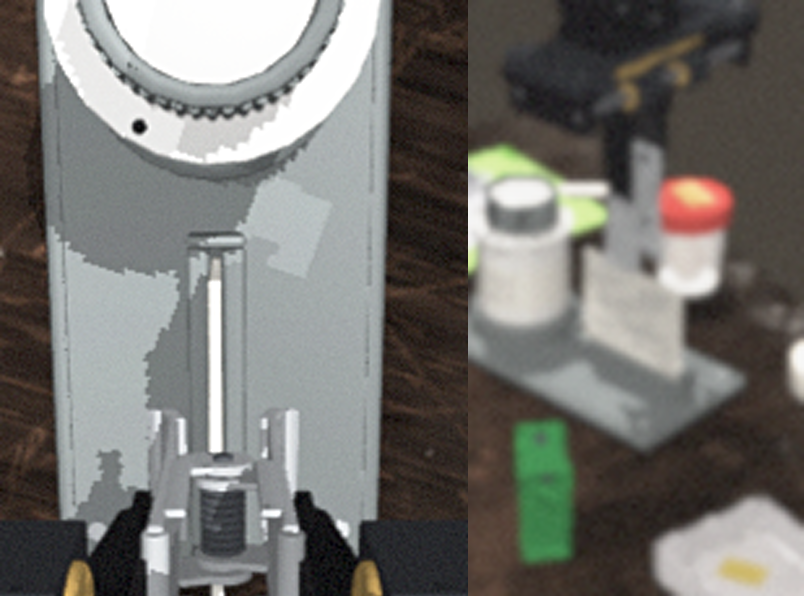

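{"method": "carry_out", "body": {"grip": [0.9,0.9,0.9,0.9,0.9], "linear": [[0,-0.0032,0],[0,0,0],[0.012,0,0],[0.012,0,0],[0.012,0,0]], "turn": [0,0,0,0,0]}}

```text
t: 12.1
eef_pos: [576.2, 68.3, 155.9]
tcp_rot: [-1.996, 1.57, 3.032]
ft_force: [-0.3, 0.1, -0.6]
opening: 0.246
```

{"method": "carry_out", "body": {"grip": [0.9,0.9,0.9,0.9,0.9], "linear": [[0.01,0,0],[0,0,0],[0,0,0],[0,0,0],[0,0,0]], "turn": [0,0,0,0,0]}}

```text
t: 12.6
eef_pos: [576.5, 68.3, 151.9]
tcp_rot: [1.39, 1.57, 0.135]
ft_force: [0.7, -0.3, -0.2]
opening: 0.244
```

```bash
python3 - <<'E'
from h import *
plan((577,68,152),18)
cv2.imwrite("pics/w8.png",cams.read_camera("wrist"));cv2.imwrite("pics/s8.png",cams.read_camera("scene"))
crop("pics/w8.png",200,50,180,230,2.6,"pics/a.png");crop("pics/s8.png",225,140,80,142,4.2,"pics/b.png")
a=cv2.imread("pics/a.png");b=cv2.imread("pics/b.png");h=min(len(a),len(b))
cv2.imwrite("pics/c8.png",np.hstack([a[:h],b[:h]]))
E
```

```text
t 12.6 eef [576.5  68.3 151.9] tool axes x,y,z
 [[ 0.001  0.    -1.   ]
 [ 0.951  0.31   0.001]
 [ 0.31  -0.951  0.   ]] 
units [-0.0002  0.0008  0.0009] dist 0.6 jaw deg 18.1 q [ 0.    0.52  1.75  0.    0.87 -0.31] F [ 0.7 -0.3 -0.2] op 0.244
turn deg 0.06919651893359458 units 0.0003844251051866365
```

View pics/c8.png

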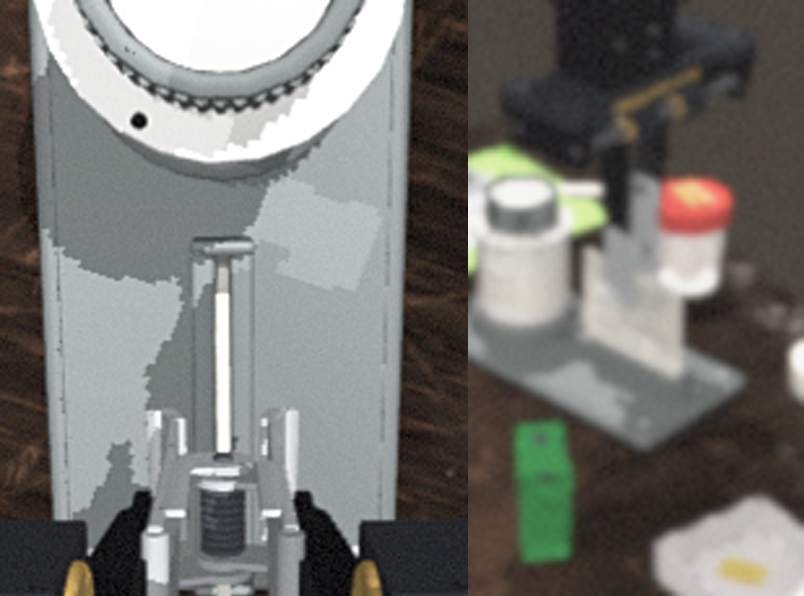

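{"method": "carry_out", "body": {"grip": [0.9,0.9,0.9], "linear": [[0.002,0,0],[0,0,0],[0,0,0]], "turn": [0,0,0]}}

```text
t: 13.0
eef_pos: [576.4, 68.3, 150.6]
tcp_rot: [3.063, 1.571, 1.808]
ft_force: [0.3, 0.1, -1.1]
opening: 0.242
```

```bash
python3 - <<'E'
from h import *
s=env.state();print(s['eef_pos'],s['ft_force'],s['opening'],abs(s['qvel']).max())
print(env.job_done())
E
```

```text
[576.36873324  68.27716255 150.61178045] [ 0.26973498  0.07446279 -1.065736  ] 0.24249836376184125 0.0015919745529767604
the job is handed in; nothing more can be done
None
```

The job is handed in, after 13 s of robot time. The interface gives no verdict, so the results below come from my own checks.

- **Collar:** I turned it about 61° clockwise until the moment about the upright axis jumped to about 1 N m, which I took as the stop. A close-up afterwards showed the pointer in line with the bar to within about 1.5°.
- **Clip:** I squeezed the steel clip's handles to about 23 mm, lifted it off the tray rim and lowered it over the request card. The arm is still holding it there, handles squeezed.
- **Final position:** The last wrist picture showed the card about midway between the open jaws, with the clip within about 10 mm of mid-edge and parallel to the card. I worked out from the arm's height that the jaw tips are about 13–15 mm below the card's top edge. The force reading stayed at about 1 N or less and the arm was still.
- **Corrections on the way:** Position estimates from the two cameras differed by 2–4 mm. I shifted the clip 1.6 mm across the card before lowering it.
- **Other things on the desk:** I saw no sign that any were touched, but I did not measure them again at the end.

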